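# Eject the scanned slide cassette from the loader

## Task

First push the wine-red slide folder that lies on the slide loader back onto the loader's rear shelf, flat and clear of the bays. Then press the orange cassette down until its push-push latch lets go and it springs up, draw it out, and stand it upright and squarely on the green pad in the metal tray. Leave the other cassettes latched or standing where they are, and do not shift or topple the bottle, the jar or the tip box.

Things in the scene. Friction and masses are not known exactly. Their poses are not given: they have to be found in the camera images.
- loader: the slide loader, a fixed white instrument, 227 (x) x 330 (y) x 118 mm high with a flat deck on top at z = 118 mm, blue-grey between the bays. Origin: on the bench under it; the housing spans x -115 to +112 mm, y -165 to +165 mm. Its x axis points from the bays to the rear shelf
- bays (a point): middle of the loader's row of four open-topped bays, at deck height, axes as the loader's (it lies at loader x = -50 mm). Bay centres at y = -84, -28, +28, +84 mm from here; slots 87 (x) x 43 (y) mm, 13 mm walls between. In each a cassette stands on a sprung lift; latched, its top is 3 mm below the deck, too low to grasp (its centre 49 mm below this point)
- shelf (a point): middle of the loader's rear shelf: bare deck behind the bays, at deck height, 106 mm deep (loader x -6 to +100 mm), as wide as the loader, closed at the back by a dark lip 12 mm thick, 14 mm high
- cas_orange_c (a point): centre (46 mm up) of the orange cassette: closed upright box 84 (x) x 40 (y) x 92 mm, 0.16 kg, latched in any bay, axes as the loader's, 1.5 mm play. Pressed on top 11 mm deeper (4 to 8 N; stop at 15 mm) and let go, it rises to 40 mm above the deck within 1 s; then loose, lift straight out (52 mm still in the slot). Pressed 50 mm down it relatches. Folder hides its rear part
- folder_c (a point): the slide folder, a closed flat wine-red case with a pale panel on top, 60 (x) x 120 (y) x 18 mm, 0.11 kg, loose; this point is its centre, 9 mm above its underside. Starts lying on the loader's deck across the orange cassette's bay and its neighbours, its long side roughly along the loader's y (within 0.25 rad); it slides easily on the deck
- pad: the green pad, fixed, 104 (x) x 64 (y) x 2 mm, lying on the tray's floor in one half of it; origin at the centre of its underside, 4 mm above the bench
- tray: fixed shallow open metal tray 130 (x) x 200 (y) x 22 mm, walls and floor 4 mm thick; origin at the centre of its underside. The pad and the parked cassette lie about 45 mm either side of its middle along its y, in either order
- cas_parked_c (a point): the purple slide cassette, a closed upright box 84 (x) x 40 (y) x 92 (z) mm, 0.16 kg, same shape as the others; this point is its centre, 46 mm above its underside. Stands parked on the tray's floor beside the green pad, to be left there
- cas_blue_c (a point): the blue slide cassette, a closed upright box 84 (x) x 40 (y) x 92 (z) mm, 0.16 kg, same shape as the others; this point is its centre, 46 mm above its underside. Starts latched down in one of the loader's bays (any of the four), to be left latched
- cas_white_c (a point): the white slide cassette, a closed upright box 84 (x) x 40 (y) x 92 (z) mm, 0.16 kg, same shape as the others; this point is its centre, 46 mm above its underside. Starts latched down in one of the loader's bays (any of the four), to be left latched
- cas_grey_c (a point): the dark grey slide cassette, a closed upright box 84 (x) x 40 (y) x 92 (z) mm, 0.16 kg, same shape as the others; this point is its centre, 46 mm above its underside. Starts latched down in one of the loader's bays (any of the four), to be left latched
- reagent_c (a point): amber reagent bottle, 60 mm across, 135 mm high, loose; its centre. A bystander, behind the gap between loader and tray
- jar_c (a point): clear jar with blue cap, 60 mm across, 70 mm high, loose; its centre. A bystander near the robot
- tipbox_c (a point): blue pipette-tip box with pale lid, 89 x 124 x 63 mm, loose; its centre. A bystander left of the loader
Things that resemble listed ones, but are neither listed nor needed, are in the scene too. Of the things that look like the part that bears folder_c, the larger one is meant.

How it is judged:
By the outcome, as a careful person would: the job done as asked, in the order asked, and still so for the second after the job is handed in, with the robot touching nothing.
It also fails if it takes over 58 s, if anything falls off the work surface, if the arm or the gripper's body presses on something with over 40 N, if the wrist force passes 120 N, or if a joint passes its speed limit or range.

## Robot

A 7-joint arm with a two-finger parallel gripper is mounted at the origin on the work surface. World frame = base frame: x ahead of the robot, y to its left, z up, the work surface at z = 0. Lengths are in m, angles in rad, forces in N, time in s.
With the tool pointing down it reaches from about 0.425 to 0.975 m from the base axis. Payload 16.7 kg.
Tool frame: the origin (TCP) lies on the centre line of the jaws, within the pads' length; the fingertips stand 25 mm ahead of it and the grasp point (between the pads) lies 6 mm ahead of it; x points along the fingers, z is the direction in which the jaws open and shut, and the axes are right-handed (so a half turn about x gives the same grasp; the last joint's range is limited). The gripper opens to 85 mm and grips with 20 to 120 N. Pads are 22 mm wide; open, the fingers measure 114 mm over their backs; the gripper's body (76 mm by 85 mm) begins 54 mm behind the grasp point. The pads swing forward as they close: fully open they stand 13 mm farther back than shut.
Start: joints at [-1.395, 0.426, 0.074, 1.606, -0.034, 1.111, -0.067], TCP at [0.215, 0.64, 0.256] pointing down, gripper open.
Joint ranges: [-2.85, 2.85], [-0.5, 2.14], [-1.23, 1.37], [0.21, 2.46], [-1.02, 4.16], [0.16, 2.05], [-2.73, 2.73]. Speed limits (rad/s): [1.89, 1.89, 2.39, 2.39, 3.01, 3.01, 3.01].

## Interface

Orientations are given as a unit quaternion [w, x, y, z].
In Python, from station import observe, capture, sign_off gives the robot as it stands. The module is installed in compiled form; this text tells all that it offers.
- The arm moves only by the tool carry_out, never from a script. Its arguments are lists of equal length, an entry for each row: "slide": the shift along the tool's x, y, z in units of 25 mm (1.0 is 25 mm), a list of three; "rot": the turn, a rotation vector about the tool's x, y, z in rad, a list of three. A call has 1 to 20 rows; each row is the pose to reach, as a shift and turn from the pose measured when the call began, along the tool's axes at that moment; what a row does not reach only later rows make up. A row lasts 1/8 s, in which the tool goes at most 62.5 mm and 10.7 degrees, less where a joint would pass 70% of its speed; a pose out of reach is approached as far as the arm can. A call with a gripper value outside its range is refused whole. "gripper" is the finger opening in mm, from 0 to 85.4, set as the call begins (left out, the last holds). The fingers move at their own pace and stop on an object; the grip force is fixed at half the most. Time passes only in rows, so rows that repeat a pose let the fingers close. It gives the time, the measured TCP pose, the force and the opening at its end, in the units of the state.
- observe(): the state, without advancing time (a new reading comes with each control period).
- capture(name): name is "scene" or "top"; returns a dict with "frame" (400x640x3 uint8, red, green, blue), "K" (3x3 intrinsics, pixels), "k1" (the pictures are not rectified: a ray, as slopes to the right and down, at radius r is drawn at 1 + k1 r^2 times it, then the intrinsics apply), "rvec" (rotation vector, rad) and "tvec" (3), from world to camera coordinates, as OpenCV has them. Camera axes: x right, y down, z forward; pixel columns grow to the right and rows downward; lengths in m; the calibration is good to about 2 mm. A picture is of the moment at which its call begins. There is no depth.
- sign_off(): hands the job in, once; it reports no verdict.
The state is a dict: "clock": time; "joint_positions": joint angles; "qd": joint speeds; "joint_efforts": joint torques, N m; "eef_pos": TCP position; "ee_rot": TCP orientation; "ft_force": force on the tool from outside, world axes, zero at the start; "wrist_torque": the same for the moment, N m; "grip_width": finger opening in m.
Only numpy, scipy, OpenCV 4.12 (cv2) and the standard library are available. Lean on these libraries where they do the work, as an engineer would, in place of code of your own. Each camera call takes 0.05 s, during which the arm holds its last target.

## Working session

There is one attempt and no reset: what is moved stays moved. The work goes in short steps, Python scripts to look and compute and a tool call to move; the robot and the scene stay as the last step left them, time stands still between calls to the robot, and variables do not carry over. Pictures are saved under pics/ and viewed, and the job is handed in when it is done.

Besides the shell and the picture viewer there is one more tool, called as a command line: name --argument value ..., lists and objects as JSON in quotes. carry_out: Moves the arm, as the interface text tells. Its arguments: {"type":"object","properties":{"slide":{"type":"array"},"rot":{"type":"array"},"gripper":{"type":"number"}},"required":["slide","rot"]}

```bash
mkdir -p pics
cat > h.py <<'E'
import numpy as np,cv2
from station import observe,capture,sign_off
def cap(n,f=None):
    c=capture(n); np.savez('cam_'+n+'.npz',**c)
    if f: cv2.imwrite('pics/'+f,c['frame'][:,:,::-1])
    return c
E
python3 - <<'E'
from h import *
for n in ('scene','top'):
    c=cap(n,n+'0.png'); R=cv2.Rodrigues(c['rvec'])[0]; print(n,c['K'].tolist(),c['k1'],(-R.T@np.ravel(c['tvec'])).round(3),R.round(3).tolist())
s=observe()
for k,v in s.items(): print(k,np.round(v,4))
E
```

```text
scene [[509.5519451327567, 0.0, 314.2525915115665], [0.0, 509.5519451327567, 199.72267023873303], [0.0, 0.0, 1.0]] -0.13018521618645262 [ 1.02  -0.714  1.057] [[0.827, 0.562, -0.013], [0.406, -0.612, -0.679], [-0.39, 0.556, -0.734]]
top [[395.2907384176572, 0.0, 321.4026153138772], [0.0, 395.2907384176572, 203.4740669145457], [0.0, 0.0, 1.0]] -0.06519271629965899 [0.304 0.023 1.204] [[-0.019, -1.0, -0.009], [-0.98, 0.021, -0.197], [0.197, 0.005, -0.98]]
clock 0.1
joint_positions [-1.3955  0.4267  0.0739  1.6065 -0.0341  1.1108 -0.0671]
qd [-0.0005 -0.0016  0.0004 -0.0027  0.0007 -0.0003  0.0011]
joint_efforts [ 8.40000e-03 -9.51537e+01  3.77120e+00 -4.64396e+01  1.96000e-02
  6.60000e-03  0.00000e+00]
eef_pos [0.2153 0.6394 0.2557]
ee_rot [ 0.574  -0.4128  0.5746  0.4123]
ft_force [-0.3665  0.498  -0.2723]
wrist_torque [-0.0289 -0.0273 -0.0195]
grip_width 0.0856
```

View pics/scene0.png

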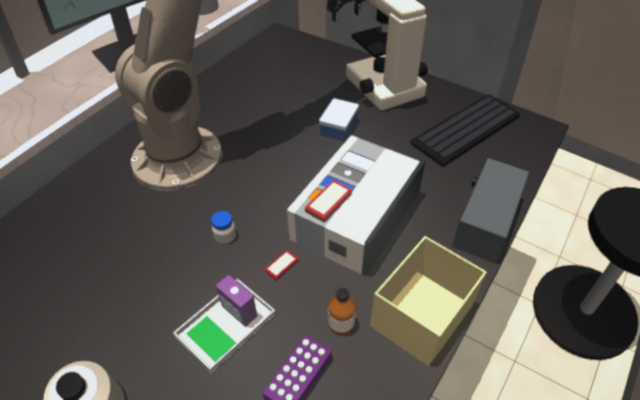

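View pics/top0.png

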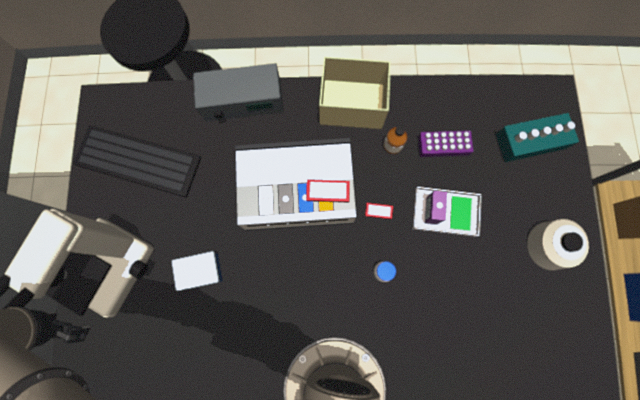

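Run:
```python
import cv2,numpy as np
t=cv2.imread('pics/top0.png');s=cv2.imread('pics/scene0.png')
cv2.imwrite('pics/t1.png',cv2.resize(t[130:240,225:365],None,fx=5.5,fy=5.5,interpolation=cv2.INTER_CUBIC))
cv2.imwrite('pics/t2.png',cv2.resize(t[170:290,360:490],None,fx=5,fy=5,interpolation=cv2.INTER_CUBIC)[:600])
cv2.imwrite('pics/s1.png',cv2.resize(s[130:275,280:430],None,fx=4,fy=4,interpolation=cv2.INTER_CUBIC))
cv2.imwrite('pics/s2.png',cv2.resize(s[200:375,165:365],None,fx=3.4,fy=3.4,interpolation=cv2.INTER_CUBIC))
```

```text
(no output)
```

View pics/t1.png

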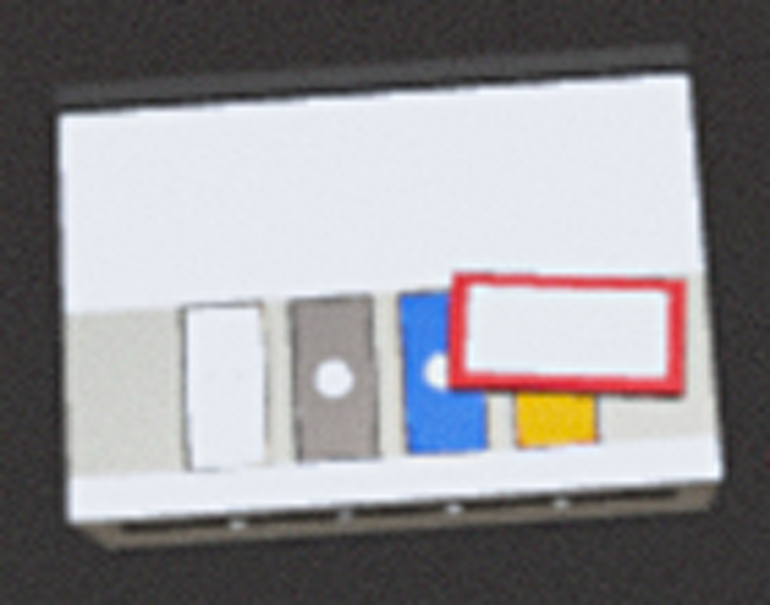

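View pics/t2.png

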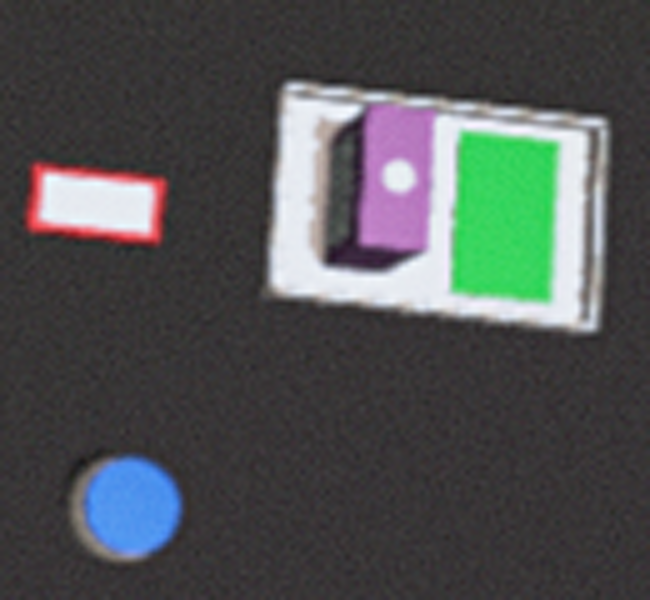

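View pics/s1.png

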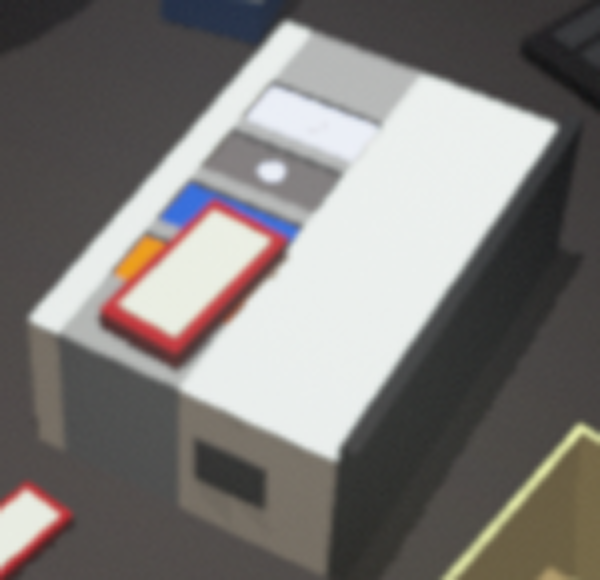

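View pics/s2.png

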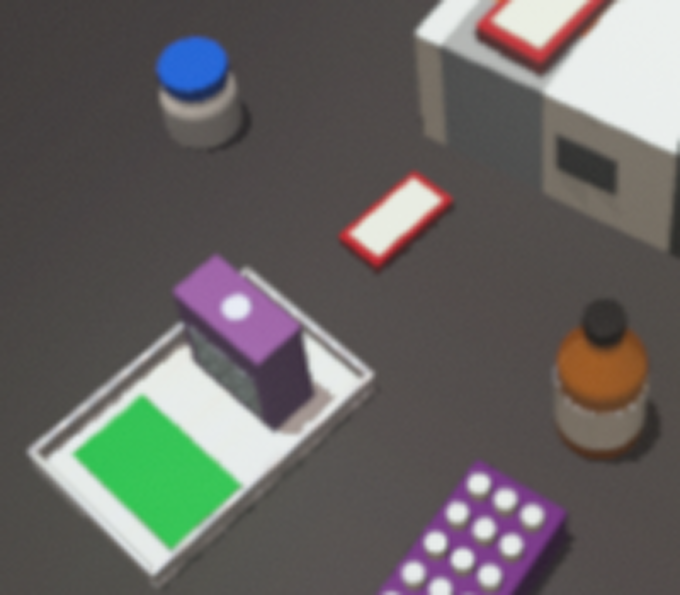

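```bash
cat >> h.py <<'E'
from scipy.optimize import least_squares
C={n:dict(np.load('cam_%s.npz'%n)) for n in('scene','top')} 
def proj(n,P):
    c=C[n];P=np.atleast_2d(np.array(P,float))
    return cv2.projectPoints(P,c['rvec'],c['tvec'],c['K'],np.array([float(c['k1']),0,0,0]))[0][:,0]
def unz(p,f,ox,oy): p=np.array(p,float); return (p+.5)/f-.5+[ox,oy]
def place(xyt,L):
    x,y,t=xyt; L=np.atleast_2d(np.array(L,float)); c,s=np.cos(t),np.sin(t)
    return np.c_[x+c*L[:,0]-s*L[:,1],y+s*L[:,0]+c*L[:,1],L[:,2]]
def fit(obs,x0):
    # obs list of (cam,local pts,pixels)
    f=lambda q:np.concatenate([(proj(n,place(q,L))-p).ravel() for n,L,p in obs])
    r=least_squares(f,x0,loss='soft_l1'); return r.x,r.fun.reshape(-1,2)
def box(a,b,z): return [[a,b,z],[a,-b,z],[-a,-b,z],[-a,b,z]]
E
python3 - <<'E'
from h import *
t1=lambda p:unz(p,5.5,225,130)
t2=lambda p:unz(p,5,360,170)
s1=lambda p:unz(p,4,280,130)
s2=lambda p:unz(p,3.4,165,200)
D=[[.1,.165,.118],[.1,-.165,.118],[-.115,-.165,.118],[-.115,.165,.118]]
def show(n,o,x0):
    for k in (o,o[:1],o[1:]):
        q,r=fit(k,x0); print(n,q.round(4),np.abs(r).max().round(2),r.std().round(2))
show('loader',[('top',D,t1([(58,115),(690,75),(722,480),(68,520)])),('scene',D,s1([(557,125),(340,455),(30,322),(288,20)]))],[.6,.1,0])
F=box(.03,.06,.136)
show('folder',[('top',F,t1([(455,272),(686,280),(683,394),(449,388)])),('scene',F,s1([(286,240),(178,350),(105,312),(215,203)]))],[.6,.0,0])
T=box(.065,.1,.022)
show('tray',[('top',T,t2([(287,82),(608,118),(597,330),(268,294)])),('scene',T,s2([(374,375),(157,580),(30,452),(246,268)]))],[.6,-.3,0])
P=box(.052,.032,.006)
show('pad',[('top',P,t2([(461,131),(558,142),(551,301),(451,291)])),('scene',P,s2([(242,487),(172,549),(74,453),(143,396)]))],[.6,-.3,0])
Q=box(.042,.02,.096)
show('parked',[('top',Q,t2([(368,103),(435,108),(427,250),(358,247)])),('scene',Q,s2([(302,326),(260,365),(174,292),(217,256)]))],[.6,-.3,0])
# orange bay slot visible front corners + others, to check
L=fit([('top',D,t1([(58,115),(690,75),(722,480),(68,520)])),('scene',D,s1([(557,125),(340,455),(30,322),(288,20)]))],[.6,.1,0])[0]
for y in(-84,-28,28,84):
    B=[[-.05+a*.042,y/1e3+b*.02,.115] for a,b in((1,1),(1,-1),(-1,-1),(-1,1))]
    print(y,((proj('top',place(L,B))-[225,130]+.5)*5.5).round().tolist())
    print('   s',((proj('scene',place(L,B))-[280,130]+.5)*4).round().tolist())
E
```

```text
loader [0.5905 0.1049 0.0481] 2.08 0.72
loader [0.5913 0.1045 0.0427] 0.71 0.37
loader [0.5889 0.1053 0.0568] 1.39 0.77
folder [ 0.5571  0.0094 -0.0501] 1.56 0.77
folder [ 0.5566  0.01   -0.0536] 0.58 0.36
folder [ 0.5583  0.0081 -0.0476] 1.52 0.98
tray [ 0.5124 -0.357  -0.133 ] 1.12 0.55
tray [ 0.5119 -0.3555 -0.1393] 0.58 0.37
tray [ 0.5129 -0.358  -0.1296] 0.74 0.47
pad [ 0.5068 -0.402  -0.1431] 0.99 0.54
pad [ 0.5072 -0.4006 -0.1391] 0.69 0.45
pad [ 0.5066 -0.4028 -0.1438] 0.8 0.5
parked [ 0.5163 -0.31   -0.1274] 0.94 0.52
parked [ 0.516  -0.308  -0.1294] 0.45 0.29
parked [ 0.5166 -0.3112 -0.1279] 0.62 0.32
-84 [[508.0, 289.0], [585.0, 284.0], [597.0, 444.0], [519.0, 449.0]]
   s [[262.0, 284.0], [230.0, 325.0], [115.0, 274.0], [148.0, 235.0]]
-28 [[400.0, 297.0], [477.0, 292.0], [487.0, 451.0], [409.0, 457.0]]
   s [[304.0, 229.0], [274.0, 268.0], [161.0, 220.0], [192.0, 182.0]]
28 [[292.0, 304.0], [369.0, 299.0], [377.0, 459.0], [299.0, 464.0]]
   s [[344.0, 177.0], [316.0, 214.0], [204.0, 168.0], [234.0, 132.0]]
84 [[184.0, 312.0], [261.0, 306.0], [268.0, 466.0], [189.0, 471.0]]
   s [[383.0, 127.0], [356.0, 163.0], [246.0, 119.0], [274.0, 85.0]]
```

Run:
```python
from h import *
import cv2
p=[.2153,.6394,.2557]
for n in C: print(n,proj(n,[p,[.2153,.6394,.23],[.2153,.6394,0.35],[0,0,0]]).round())
s=cv2.imread('pics/scene0.png');t=cv2.imread('pics/top0.png')
a=cv2.resize(s[0:150,230:430],None,fx=4,fy=4,interpolation=cv2.INTER_CUBIC);cv2.imwrite('pics/s3.png',a)
a=cv2.resize(t[200:400,0:230],None,fx=3,fy=3,interpolation=cv2.INTER_CUBIC);cv2.imwrite('pics/t3.png',a)
```

```text
scene [[346.  15.]
 [346.  22.]
 [347. -12.]
 [177. 157.]]
top [[ 69. 323.]
 [ 75. 322.]
 [ 42. 327.]
 [335. 390.]]
```

View pics/s3.png

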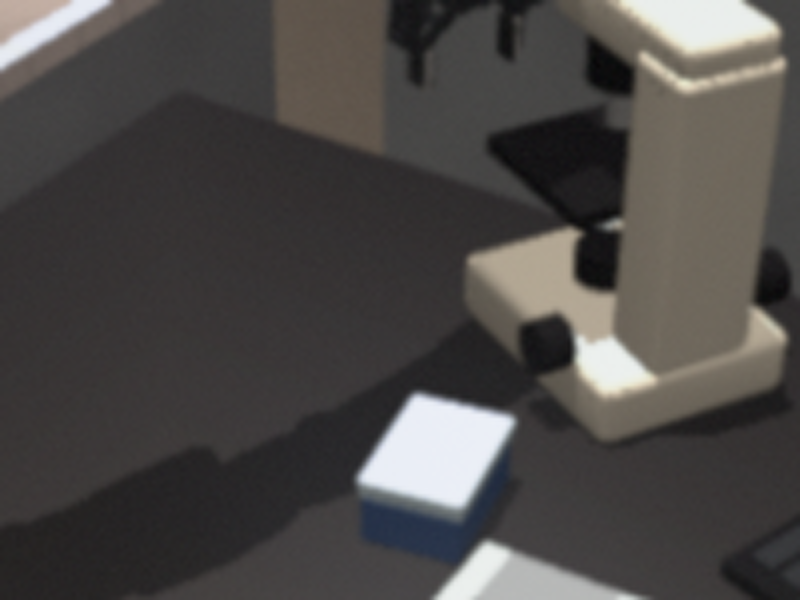

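View pics/t3.png

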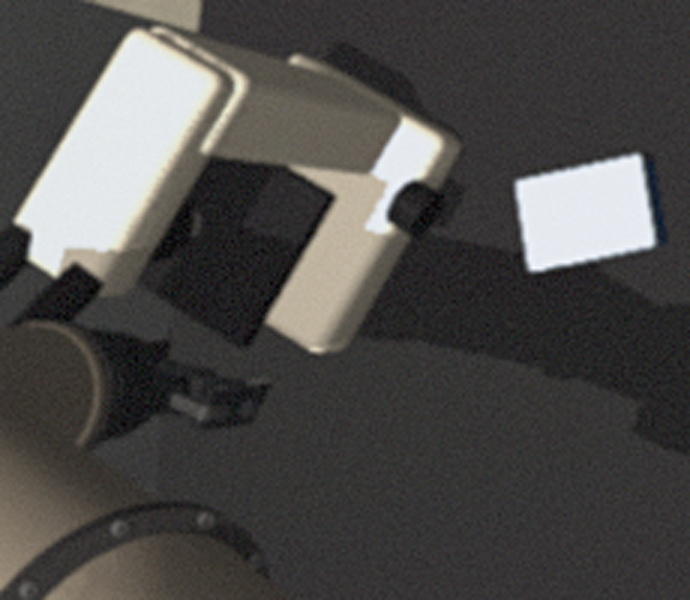

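```bash
cat >> h.py <<'E'
from scipy.spatial.transform import Rotation as Ro
def pose():
    s=observe(); return np.array(s['eef_pos']),Ro.from_quat(np.array(s['ee_rot'])[[1,2,3,0]]),s
def tgt(yaw):  # tool x down, tool z along world dir yaw
    z=np.array([np.cos(yaw),np.sin(yaw),0]);x=np.array([0,0,-1.]);return Ro.from_matrix(np.c_[x,np.cross(z,x),z])
def go(ps,yaw):
    p,R,s=pose(); print('t',round(s['clock'],2),'p',p.round(4),'F',np.round(s['ft_force'],1),'g',round(s['grip_width']*1e3,1))
    z=R.as_matrix()[:,2]; print('zyaw',np.arctan2(z[1],z[0]).round(4),'xaxis',R.as_matrix()[:,0].round(3))
    c=[(R.inv()*tgt(yaw+k)) for k in(0,np.pi)]; r=min(c,key=lambda r:r.magnitude()).as_rotvec()
    for q in np.atleast_2d(ps): print(q,'-> slide',(R.inv().apply(q-p)/.025).round(3),'rot',r.round(3))
def bp(n,px,z):
    c=C[n];u=cv2.undistortPoints(np.array([[px]],float),c['K'],np.array([float(c['k1']),0,0,0]))[0,0]
    R=cv2.Rodrigues(c['rvec'])[0];d=R.T@[u[0],u[1],1];o=-R.T@np.ravel(c['tvec']);return o+d*(z-o[2])/d[2]
E
python3 - <<'E'
from h import *
for u in((470,290),(610,440),(785,395)): print('micro base',bp('scene',unz(u,4,230,0),0).round(3))
for u in((640,60),(775,75)): print('head',[bp('scene',unz(u,4,230,0),z)[:2].round(3) for z in(.3,.4)])
for u in((30,240),(100,290),(200,150)): print('headtop',[bp('top',unz(u,3,0,200),z)[:2].round(3) for z in(.3,.4)])
go([[.25,.38,.30],[.45,.02,.3]],np.pi/2+.046)
print('jar',bp('top',(385,271),.07).round(3),'bottle',bp('top',(397,133),.135),'tip',bp('top',(195,271),.063))
E
```

```text
micro base [0.197 0.689 0.   ]
micro base [0.416 0.559 0.   ]
micro base [0.512 0.702 0.   ]
head [array([0.37 , 0.644]), array([0.456, 0.465])]
head [array([0.469, 0.683]), array([0.541, 0.498])]
headtop [array([0.318, 0.77 ]), array([0.316, 0.687])]
headtop [array([0.279, 0.705]), array([0.282, 0.63 ])]
headtop [array([0.388, 0.632]), array([0.379, 0.565])]
t 0.1 p [0.2153 0.6394 0.2557] F [-0.4  0.5 -0.3] g 85.6
zyaw 1.2459 xaxis [-0.    -0.001 -1.   ]
[0.25 0.38 0.3 ] -> slide [-1.762 -4.626 -9.392] rot [-0.371 -0.001 -0.   ]
[0.45 0.02 0.3 ] -> slide [ -1.747 -16.804 -20.485] rot [-0.371 -0.001 -0.   ]
jar [ 0.334 -0.147  0.07 ] bottle [ 0.72105801 -0.19209195  0.135     ] tip [0.34342369 0.39666548 0.063     ]
```

carry_out --slide '[[-1.76,-4.63,-9.39],[-1.76,-4.63,-9.39],[-1.76,-4.63,-9.39],[-1.76,-4.63,-9.39],[-1.76,-4.63,-9.39],[-1.76,-4.63,-9.39],[-1.75,-16.8,-20.49],[-1.75,-16.8,-20.49],[-1.75,-16.8,-20.49],[-1.75,-16.8,-20.49],[-1.75,-16.8,-20.49],[-1.75,-16.8,-20.49],[-1.75,-16.8,-20.49],[-1.75,-16.8,-20.49],[-1.75,-16.8,-20.49],[-1.75,-16.8,-20.49]]' --rot '[[0,0,0],[0,0,0],[0,0,0],[0,0,0],[-0.1,0,0],[-0.2,0,0],[-0.3,0,0],[-0.371,0,0],[-0.371,0,0],[-0.371,0,0],[-0.371,0,0],[-0.371,0,0],[-0.371,0,0],[-0.371,0,0],[-0.371,0,0],[-0.371,0,0]]' --gripper 70

```text
clock: 2.1
eef_pos: [0.4495, 0.0208, 0.3]
ee_rot: [-0.488, 0.512, -0.488, -0.512]
ft_force: [-0.5, -0.0, -0.4]
grip_width: 0.0703
```

Run:
```python
from h import *
go([[.498,.0067,.3],[.498,.0067,.165],[.498,.0067,.155]],np.pi/2+.046)
```

```text
t 2.1 p [0.4495 0.0208 0.3   ] F [-0.5 -0.  -0.4] g 70.3
zyaw 1.6185 xaxis [-0.001 -0.001 -1.   ]
[0.498  0.0067 0.3   ] -> slide [-0.002 -1.909 -0.655] rot [ 0.002 -0.001 -0.001]
[0.498  0.0067 0.165 ] -> slide [ 5.398 -1.913 -0.65 ] rot [ 0.002 -0.001 -0.001]
[0.498  0.0067 0.155 ] -> slide [ 5.798 -1.913 -0.65 ] rot [ 0.002 -0.001 -0.001]
```

carry_out --slide '[[1.0,-1.91,-0.65],[3.0,-1.91,-0.65],[4.5,-1.91,-0.65],[5.4,-1.91,-0.65],[5.6,-1.91,-0.65],[5.8,-1.91,-0.65],[5.8,-1.91,-0.65]]' --rot '[[0,0,0],[0,0,0],[0,0,0],[0,0,0],[0,0,0],[0,0,0],[0,0,0]]'

```text
clock: 2.98
eef_pos: [0.4982, 0.007, 0.1555]
ee_rot: [-0.488, 0.512, -0.488, -0.512]
ft_force: [-0.1, -0.2, -0.7]
grip_width: 0.0696
```

Run:
```python
from h import *
c=cap('scene','s4.png');t=cap('top','t4.png')
a=cv2.resize(c['frame'][100:260,270:430,::-1],None,fx=3.7,fy=3.7,interpolation=cv2.INTER_CUBIC);cv2.imwrite('pics/s4c.png',a)
```

```text
(no output)
```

View pics/s4c.png

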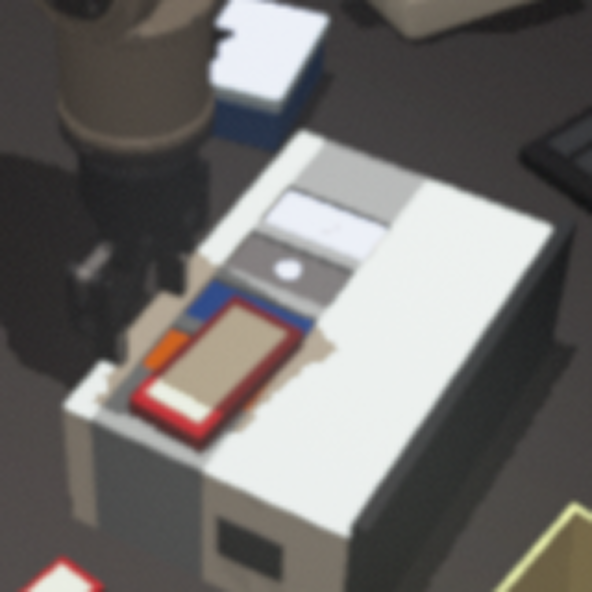

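carry_out --slide '[[0.08,0,0],[0.16,0,0],[0.24,0,0],[0.32,0,0],[0.36,0,0],[0.36,0,0]]' --rot '[[0,0,0],[0,0,0],[0,0,0],[0,0,0],[0,0,0],[0,0,0]]'

```text
clock: 3.82
eef_pos: [0.4982, 0.0069, 0.1465]
ee_rot: [-0.488, 0.512, -0.488, -0.512]
ft_force: [-0.3, 0.5, -0.7]
grip_width: 0.0698
```

carry_out --slide '[[0.04,0,0],[0.08,0,0],[0.12,0,0],[0.12,0,0]]' --rot '[[0,0,0],[0,0,0],[0,0,0],[0,0,0]]'

```text
clock: 4.32
eef_pos: [0.4982, 0.0069, 0.1435]
ee_rot: [-0.488, 0.512, -0.488, -0.512]
ft_force: [-0.3, -0.5, -0.3]
grip_width: 0.0699
```

carry_out --slide '[[0.04,0,0],[0.08,0,0],[0.12,0,0],[0.12,0,0]]' --rot '[[0,0,0],[0,0,0],[0,0,0],[0,0,0]]'

```text
clock: 4.82
eef_pos: [0.4982, 0.0068, 0.1404]
ee_rot: [-0.488, 0.512, -0.488, -0.512]
ft_force: [-0.6, -1.6, 0.2]
grip_width: 0.0699
```

carry_out --slide '[[0,-0.25,0],[0,-0.5,0],[0,-0.7,0],[0,-0.9,0],[0,-1.1,0],[0,-1.3,0],[0,-1.5,0],[0,-1.7,0],[0,-1.9,0],[0,-2.1,0],[0,-2.3,0],[0,-2.4,0],[0,-2.4,0]]' --rot '[[0,0,0],[0,0,0],[0,0,0],[0,0,0],[0,0,0],[0,0,0],[0,0,0],[0,0,0],[0,0,0],[0,0,0],[0,0,0],[0,0,0],[0,0,0]]'

```text
clock: 6.45
eef_pos: [0.5582, 0.0096, 0.1404]
ee_rot: [-0.488, 0.512, -0.488, -0.512]
ft_force: [-0.5, 0.5, -0.4]
grip_width: 0.0696
```

Run:
```python
from h import *
c=cap('scene')
a=cv2.resize(c['frame'][100:260,270:430,::-1],None,fx=3.7,fy=3.7,interpolation=cv2.INTER_CUBIC);cv2.imwrite('pics/s5c.png',a)
```

```text
(no output)
```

View pics/s5c.png

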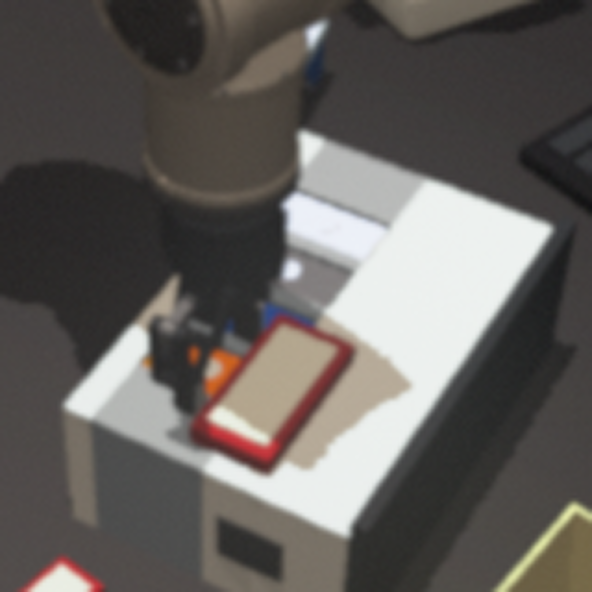

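carry_out --slide '[[0,-0.2,0],[0,-0.4,0],[0,-0.6,0],[0,-0.8,0],[0,-1.0,0],[0,-1.2,0],[0,-1.4,0],[0,-1.6,0],[0,-1.75,0],[0,-1.85,0],[0,-1.9,0],[0,-1.9,0],[0,-1.6,0],[0,-1.0,0],[-1.0,-0.6,0],[-3.0,0.6,0],[-4.5,2.5,0],[-5.0,5.0,0],[-5.0,6.0,0]]' --rot '[[0,0,0],[0,0,0],[0,0,0],[0,0,0],[0,0,0],[0,0,0],[0,0,0],[0,0,0],[0,0,0],[0,0,0],[0,0,0],[0,0,0],[0,0,0],[0,0,0],[0,0,0],[0,0,0],[0,0,0],[0,0,0],[0,0,0]]'

```text
clock: 8.88
eef_pos: [0.4054, 0.0023, 0.2652]
ee_rot: [0.488, -0.512, 0.487, 0.512]
ft_force: [0.0, 0.3, -0.1]
grip_width: 0.0699
```

Run:
```python
from h import *
c=cap('scene'); t=cap('top')
a=cv2.resize(c['frame'][130:275,280:430,::-1],None,fx=4,fy=4,interpolation=cv2.INTER_CUBIC)
cv2.imwrite('pics/s6c.png',a)
cv2.imwrite('pics/t6c.png',cv2.resize(t['frame'][130:240,225:365,::-1],None,fx=5.5,fy=5.5,interpolation=cv2.INTER_CUBIC))
```

```text
(no output)
```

View pics/s6c.png

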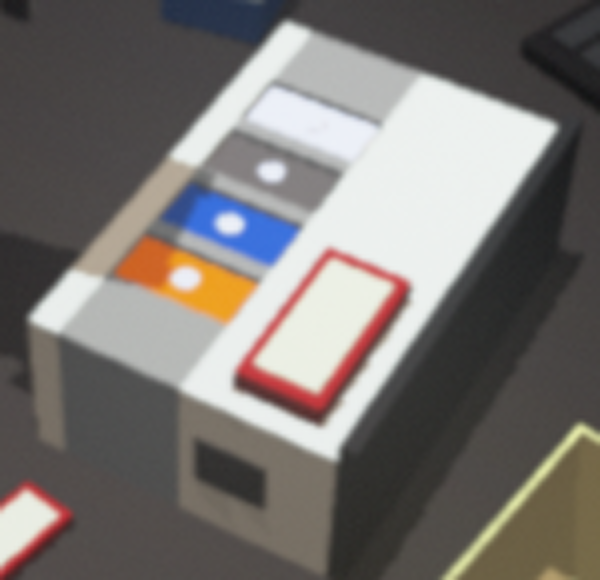

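View pics/t6c.png

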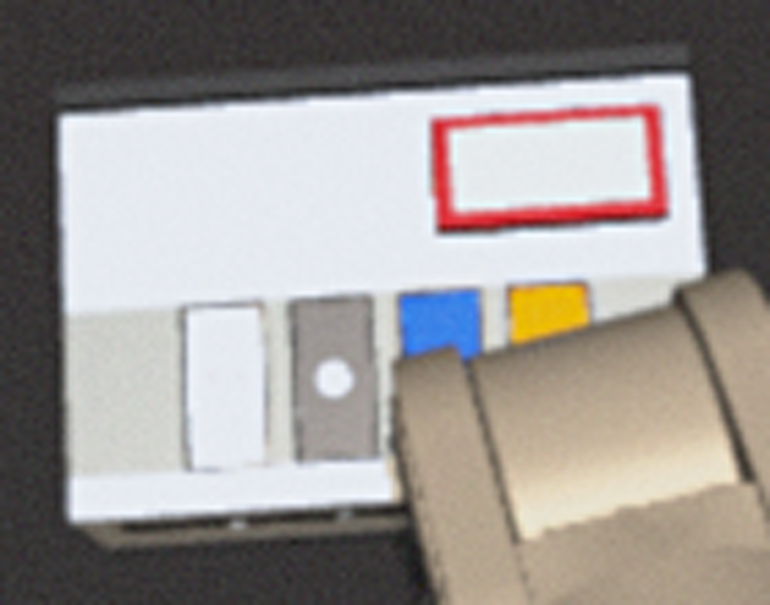

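Run:
```python
from h import *
go([[.5447,.0185,.265],[.5447,.0185,.160],[.5447,.0185,.144],[.5447,.0185,.1275]],np.pi/2+.046)
```

```text
t 8.97 p [0.4048 0.0024 0.265 ] F [-0.4  0.5  0.5] g 70.0
zyaw 1.6199 xaxis [-0.     0.003 -1.   ]
[0.5447 0.0185 0.265 ] -> slide [ 1.00e-03 -5.62e+00  3.67e-01] rot [ 0.003  0.003 -0.   ]
[0.5447 0.0185 0.16  ] -> slide [ 4.201 -5.621  0.352] rot [ 0.003  0.003 -0.   ]
[0.5447 0.0185 0.144 ] -> slide [ 4.841 -5.621  0.35 ] rot [ 0.003  0.003 -0.   ]
[0.5447 0.0185 0.1275] -> slide [ 5.501 -5.621  0.348] rot [ 0.003  0.003 -0.   ]
```

carry_out --slide '[[0,-2.0,0.2],[0,-4.5,0.36],[0,-5.62,0.36],[1.5,-5.62,0.36],[3.0,-5.62,0.35],[4.2,-5.62,0.35],[4.5,-5.62,0.35],[4.85,-5.62,0.35],[4.85,-5.62,0.35]]' --rot '[[0,0,0],[0,0,0],[0.003,0.003,0],[0.003,0.003,0],[0.003,0.003,0],[0.003,0.003,0],[0.003,0.003,0],[0.003,0.003,0],[0.003,0.003,0]]' --gripper 0

```text
clock: 10.1
eef_pos: [0.5448, 0.0185, 0.1441]
ee_rot: [0.489, -0.511, 0.488, 0.511]
ft_force: [-1.4, 0.4, -0.3]
grip_width: 0.0001
```

carry_out --slide '[[0.1,0,0],[0.2,0,0],[0.3,0,0],[0.4,0,0],[0.48,0,0],[0.48,0,0]]' --rot '[[0,0,0],[0,0,0],[0,0,0],[0,0,0],[0,0,0],[0,0,0]]'

```text
clock: 10.85
eef_pos: [0.545, 0.0185, 0.132]
ee_rot: [0.489, -0.511, 0.488, 0.511]
ft_force: [2.1, 0.8, 3.5]
grip_width: 0.0
```

carry_out --slide '[[0.08,0,0],[0.16,0,0],[0.2,0,0],[0.2,0,0]]' --rot '[[0,0,0],[0,0,0],[0,0,0],[0,0,0]]'

```text
clock: 11.35
eef_pos: [0.5449, 0.0185, 0.1269]
ee_rot: [0.489, -0.511, 0.488, 0.511]
ft_force: [2.5, 0.5, 4.1]
grip_width: 0.0001
```

carry_out --slide '[[-0.5,0,0],[-2.5,0,0],[-4.5,0,0],[-6.0,1,0],[-6.0,3.5,0],[-6.0,5.5,0],[-6.0,5.5,0],[-6.0,5.5,0]]' --rot '[[0,0,0],[0,0,0],[0,0,0],[0,0,0],[0,0,0],[0,0,0],[0,0,0],[0,0,0]]'

```text
clock: 12.35
eef_pos: [0.4076, 0.0122, 0.2774]
ee_rot: [0.489, -0.511, 0.488, 0.512]
ft_force: [1.0, 0.4, -0.0]
grip_width: 0.0
```

```bash
cat > look.py <<'E'
import sys
from h import *
k=sys.argv[1]
c=cap('scene'); t=cap('top')
cv2.imwrite('pics/s%s.png'%k,cv2.resize(c['frame'][130:275,280:430,::-1],None,fx=4,fy=4,interpolation=cv2.INTER_CUBIC))
cv2.imwrite('pics/t%s.png'%k,cv2.resize(t['frame'][130:240,225:365,::-1],None,fx=5.5,fy=5.5,interpolation=cv2.INTER_CUBIC))
E
python3 look.py 7
```

```text
(no output)
```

View pics/s7.png

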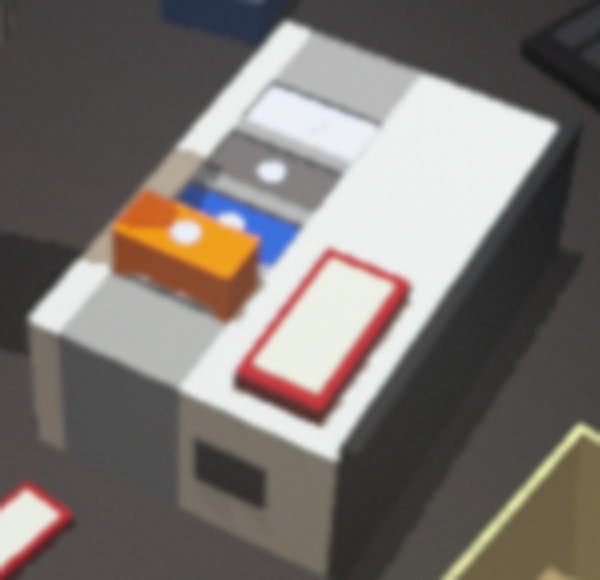

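View pics/t7.png

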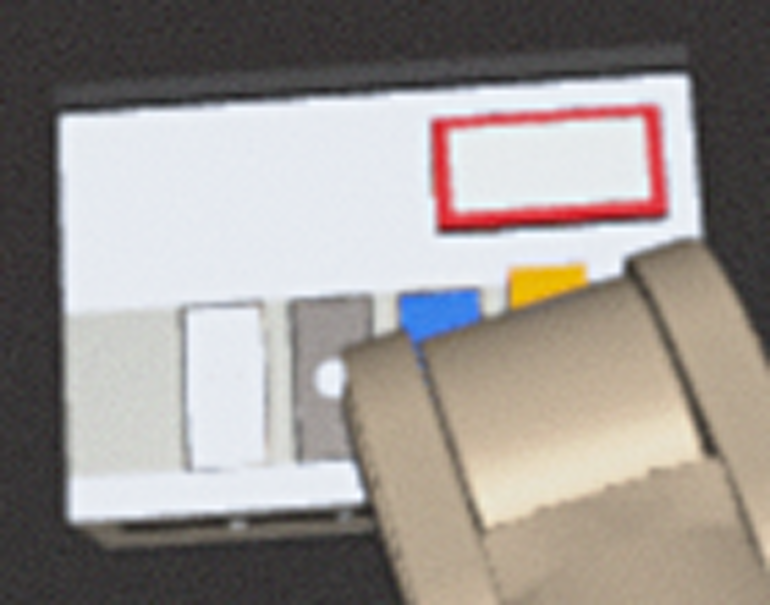

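Run:
```python
from h import *
go([[.5447,.0185,.277],[.5447,.0185,.147]],np.pi/2+.046)
```

```text
t 12.45 p [0.4082 0.012  0.277 ] F [-0.3  0.4 -0.9] g -0.3
zyaw 1.6164 xaxis [ 0.    -0.001 -1.   ]
[0.5447 0.0185 0.277 ] -> slide [ 0.    -5.465  0.011] rot [-0.    -0.001  0.   ]
[0.5447 0.0185 0.147 ] -> slide [ 5.2   -5.465  0.016] rot [-0.    -0.001  0.   ]
```

carry_out --slide '[[0,-2.0,0.01],[0,-4.0,0.01],[0,-5.47,0.01],[0,-5.47,0.01],[1.5,-5.47,0.01],[3.0,-5.47,0.01],[4.2,-5.47,0.01],[4.8,-5.47,0.01],[5.2,-5.47,0.01],[5.2,-5.47,0.01]]' --rot '[[0,0,0],[0,0,0],[0,0,0],[0,0,0],[0,0,0],[0,0,0],[0,0,0],[0,0,0],[0,0,0],[0,0,0]]' --gripper 70

```text
clock: 13.7
eef_pos: [0.5449, 0.0182, 0.147]
ee_rot: [-0.488, 0.512, -0.489, -0.511]
ft_force: [-0.7, -0.0, 0.1]
grip_width: 0.0702
```

```bash
python3 look.py 8
```

```text
(no output)
```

View pics/s8.png

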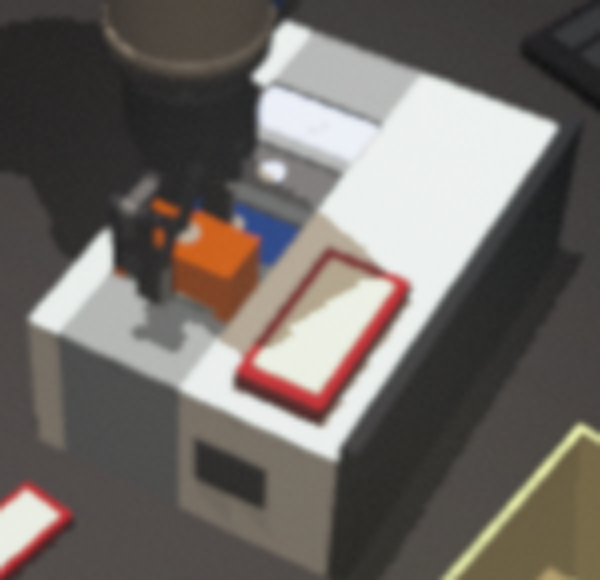

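The jaws straddle the orange cassette (crop about (190,235)), clear of the folder. I'll close them.

carry_out --slide '[[0,0,0],[0,0,0],[0,0,0],[0,0,0],[0,0,0],[0,0,0]]' --rot '[[0,0,0],[0,0,0],[0,0,0],[0,0,0],[0,0,0],[0,0,0]]' --gripper 30

```text
clock: 14.55
eef_pos: [0.5456, 0.018, 0.1479]
ee_rot: [-0.489, 0.512, -0.488, -0.511]
ft_force: [2.3, -4.6, 6.1]
grip_width: 0.0392
```

carry_out --slide '[[-0.2,0,0],[-0.5,0,0],[-0.9,0,0],[-1.3,0,0],[-1.7,0,0],[-2.1,0,0],[-2.6,0,0],[-3.2,0,0],[-3.8,0,0],[-4.2,0,0],[-4.2,0,0]]' --rot '[[0,0,0],[0,0,0],[0,0,0],[0,0,0],[0,0,0],[0,0,0],[0,0,0],[0,0,0],[0,0,0],[0,0,0],[0,0,0]]'

```text
clock: 15.92
eef_pos: [0.5457, 0.0183, 0.2536]
ee_rot: [-0.489, 0.512, -0.488, -0.51]
ft_force: [-1.1, 0.6, -1.3]
grip_width: 0.0391
```

```bash
python3 look.py 9
python3 - <<'E'
from h import *
c=C['scene']
cv2.imwrite('pics/s9w.png',cv2.resize(c['frame'][60:275,260:430,::-1],None,fx=2.7,fy=2.7,interpolation=cv2.INTER_CUBIC))
go([[.507,-.402,.252],[.507,-.402,.11],[.507,-.402,.09]],np.pi/2-.140)
E
```

```text
t 16.02 p [0.5452 0.0183 0.2527] F [ 0.5  0.2 -1.8] g 39.1
zyaw 1.6164 xaxis [ 0.001 -0.001 -1.   ]
[ 0.507 -0.402  0.252] -> slide [  0.039   2.295 -16.726] rot [ 0.186 -0.001  0.001]
[ 0.507 -0.402  0.11 ] -> slide [  5.719   2.303 -16.721] rot [ 0.186 -0.001  0.001]
[ 0.507 -0.402  0.09 ] -> slide [  6.519   2.304 -16.72 ] rot [ 0.186 -0.001  0.001]
```

View pics/s9w.png

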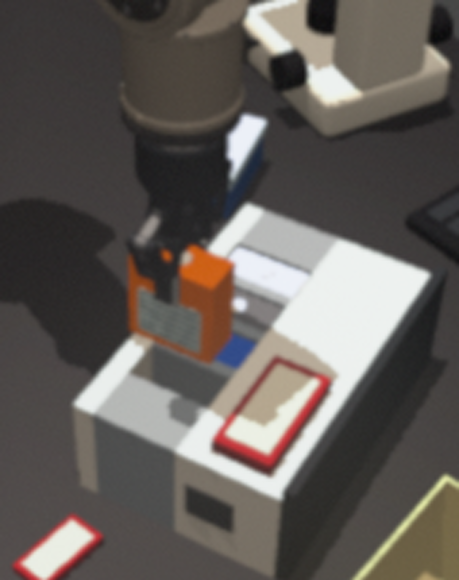

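carry_out --slide '[[0,0.1,-0.7],[0,0.3,-2.0],[0,0.5,-3.5],[0,0.7,-5.0],[0,0.9,-6.5],[0,1.1,-8.0],[0,1.3,-9.5],[0,1.5,-11.0],[0,1.7,-12.5],[0,1.9,-14.0],[0.02,2.1,-15.5],[0.03,2.25,-16.4],[0.04,2.3,-16.73],[0.04,2.3,-16.73],[0.04,2.3,-16.73]]' --rot '[[0,0,0],[0.02,0,0],[0.04,0,0],[0.06,0,0],[0.08,0,0],[0.1,0,0],[0.12,0,0],[0.14,0,0],[0.16,0,0],[0.17,0,0],[0.18,0,0],[0.186,0,0],[0.186,0,0],[0.186,0,0],[0.186,0,0]]'

```text
clock: 17.9
eef_pos: [0.5072, -0.4012, 0.2518]
ee_rot: [0.534, -0.464, 0.533, 0.464]
ft_force: [-0.1, -0.4, -1.6]
grip_width: 0.0391
```

```bash
cat > look2.py <<'E'
import sys
from h import *
k=sys.argv[1]
c=cap('scene'); t=cap('top')
cv2.imwrite('pics/s%s.png'%k,cv2.resize(c['frame'][200:375,165:365,::-1],None,fx=3.4,fy=3.4,interpolation=cv2.INTER_CUBIC))
cv2.imwrite('pics/t%s.png'%k,cv2.resize(t['frame'][170:290,360:490,::-1],None,fx=5,fy=5,interpolation=cv2.INTER_CUBIC)[:600])
E
python3 look2.py 10
python3 - <<'E'
from h import *
go([[.507,-.402,.11],[.507,-.402,.09]],np.pi/2-.140)
E
```

```text
t 18.0 p [ 0.5073 -0.4012  0.252 ] F [-0.3  0.3 -0.8] g 39.3
zyaw 1.4318 xaxis [ 0.002 -0.    -1.   ]
[ 0.507 -0.402  0.11 ] -> slide [ 5.679  0.017 -0.034] rot [ 0.001 -0.     0.002]
[ 0.507 -0.402  0.09 ] -> slide [ 6.479  0.019 -0.033] rot [ 0.001 -0.     0.002]
```

View pics/s10.png

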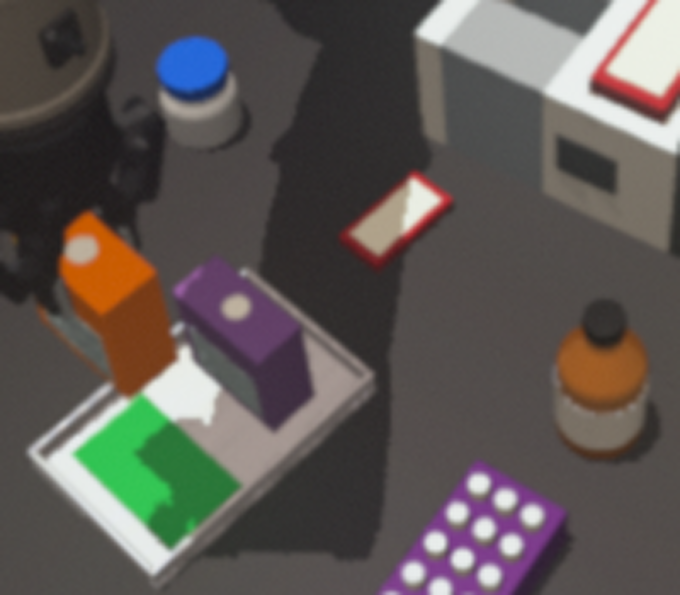

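Run:
```python
from h import *
print(((proj('scene',place([.5073,-.4012,-.139],box(.042,.02,.262)))-[165,200]+.5)*3.4).round())
o=unz([(157,272),(105,313),(88,212)],3.4,165,200)
print(fit([('scene',[box(.042,.02,.262)[i] for i in(0,1,3)],o)],[.507,-.402,-.14]))
```

```text
[[159. 273.]
 [103. 318.]
 [ 10. 233.]
 [ 65. 191.]]
(array([ 0.50974107, -0.39461051, -0.26292103]), array([[ 2.32732576,  0.63845582],
       [-0.37485313,  0.35032755],
       [-0.74463041, -8.90269176]]))
```

carry_out --slide '[[0.5,0,0],[1.5,0.01,-0.02],[2.7,0.02,-0.03],[3.9,0.02,-0.03],[4.9,0.02,-0.03],[5.5,0.02,-0.03],[5.7,0.02,-0.03],[5.7,0.02,-0.03]]' --rot '[[0,0,0],[0,0,0],[0,0,0.002],[0,0,0.002],[0,0,0.002],[0,0,0.002],[0,0,0.002],[0,0,0.002]]'

```text
clock: 19.0
eef_pos: [0.5071, -0.402, 0.1097]
ee_rot: [0.533, -0.464, 0.534, 0.464]
ft_force: [0.1, 0.2, -2.1]
grip_width: 0.0389
```

```bash
python3 look2.py 11
python3 - <<'E'
from h import *
go([[.507,-.402,.09]],np.pi/2-.140)
E
```

```text
t 19.1 p [ 0.5073 -0.4022  0.1103] F [-1.1  0.4 -1.2] g 39.1
zyaw 1.4318 xaxis [ 0.001 -0.001 -1.   ]
[ 0.507 -0.402  0.09 ] -> slide [0.81  0.012 0.006] rot [ 0.001 -0.001  0.001]
```

View pics/s11.png

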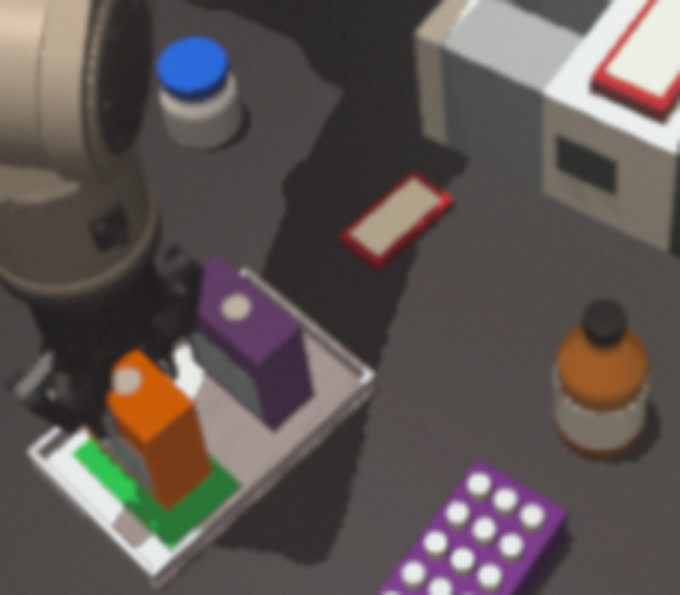

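carry_out --slide '[[0.25,0,0],[0.5,0.01,0],[0.7,0.01,0],[0.8,0.01,0],[0.84,0.01,0],[0.84,0.01,0]]' --rot '[[0,0,0],[0,0,0],[0,0,0],[0,0,0],[0,0,0],[0,0,0]]'

```text
clock: 19.85
eef_pos: [0.507, -0.4022, 0.0893]
ee_rot: [0.533, -0.464, 0.534, 0.464]
ft_force: [0.6, -0.4, -1.0]
grip_width: 0.0393
```

carry_out --slide '[[0.03,0,0],[0.06,0,0],[0.06,0,0]]' --rot '[[0,0,0],[0,0,0],[0,0,0]]'

```text
clock: 20.23
eef_pos: [0.5071, -0.4024, 0.0885]
ee_rot: [0.534, -0.465, 0.533, 0.464]
ft_force: [-2.2, 2.7, 8.4]
grip_width: 0.0393
```

carry_out --slide '[[0,0,0],[0,0,0],[0,0,0],[0,0,0]]' --rot '[[0,0,0],[0,0,0],[0,0,0],[0,0,0]]' --gripper 60

```text
clock: 20.72
eef_pos: [0.5071, -0.4024, 0.0884]
ee_rot: [0.534, -0.465, 0.533, 0.464]
ft_force: [0.2, 0.3, 0.1]
grip_width: 0.0598
```

carry_out --slide '[[-0.3,0,0],[-0.8,0,0],[-1.5,0,0],[-2.5,0,0],[-4.0,0,0],[-6.0,0,0],[-7.0,2.0,0],[-7.0,4.0,0],[-7.0,4.0,0],[-7.0,4.0,0]]' --rot '[[0,0,0],[0,0,0],[0,0,0],[0,0,0],[0,0,0],[0,0,0],[0,0,0],[0,0,0],[0,0,0],[0,0,0]]'

```text
clock: 21.98
eef_pos: [0.4084, -0.3883, 0.2642]
ee_rot: [0.534, -0.465, 0.533, 0.463]
ft_force: [0.1, 0.5, 0.9]
grip_width: 0.0601
```

```bash
python3 look2.py 12
python3 - <<'E'
from h import *
for n in C: cv2.imwrite('pics/full_%s.png'%n,C[n]['frame'][:,:,::-1])
E
```

```text
(no output)
```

View pics/s12.png

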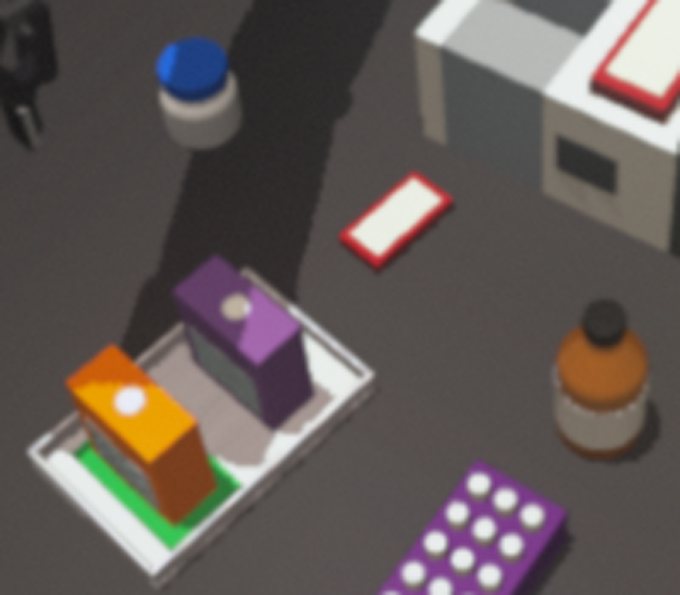

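View pics/t12.png

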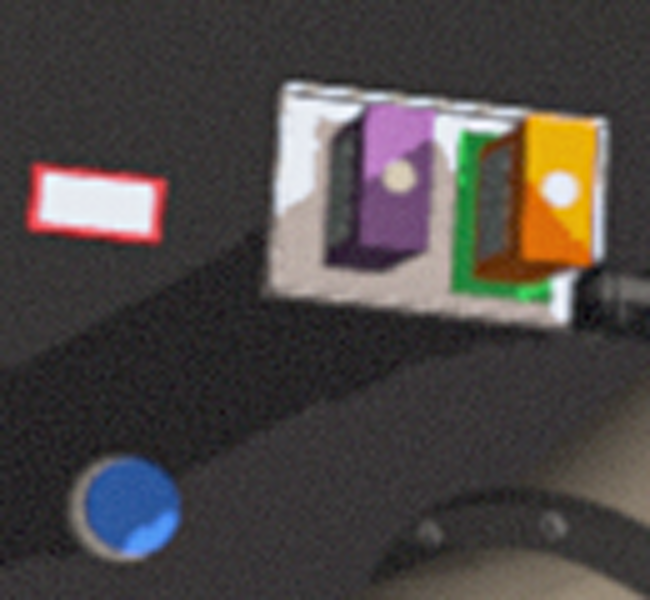

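View pics/full_scene.png

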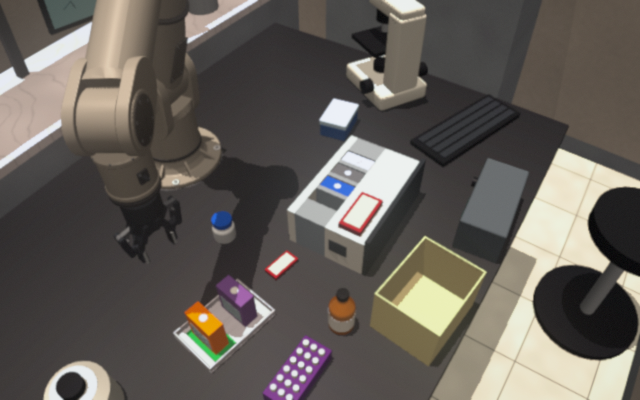

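Run:
```python
from h import *
B=box(.042,.02,.098)
o=[('scene',B,unz([(197,418),(152,459),(68,384),(113,346)],3.4,165,200)),('top',B[:2],unz([(527,113),(602,120)],5,360,170))]
for k in(o,o[:1]): 
    q,r=fit(k,[.507,-.402,-.14]); print(q.round(4),np.abs(r).max().round(2))
print(observe()['ft_force'],np.abs(observe()['qd']).max())
```

```text
[ 0.5064 -0.4028 -0.116 ] 0.97
[ 0.5061 -0.4028 -0.1158] 0.98
[ 0.40660257 -0.52037318 -0.01915939] 0.012136867918788784
```

```bash
python3 -c "
from station import *
print(sign_off())"
```

```text
the job is handed in; nothing more can be done
None
```

The job is done and handed in at about 22 s of the 58 s allowed.

- **Folder:** I pushed the larger wine-red folder back with both open fingertips. The pictures show it flat on the rear shelf, square to the loader and clear of the bays and the lip.
- **Orange cassette:** I pressed it about 13 mm down at roughly 4 N. It sprang up, and I gripped it across its 40 mm side and lifted it straight out. I lowered it onto the green pad until the wrist read about 8 N, then released it and drew the arm clear.

**Last checks**
- The orange cassette stands upright within about 1 mm of the pad's measured centre.
- Its fitted angle is -0.116 rad against the pad's -0.14 rad. The 0.024 rad (about 1.4 degree) difference is about what my pixel picks can resolve, and the hand held it at -0.139 rad, so I left it.
- By eye, the other cassettes, bottle, jar and tip box have not moved. I did not measure them again.
- Nothing is touching the robot: the wrist force reads about zero.

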